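# Hang the check weight under the hanging scale

## Task

Check the red hanging scale: take the yellow check weight out of the wooden block and hang it by its hook in the ring under the scale, so that weight and scale end up hanging still, one below the other, on the stand. Keep the weight upright, never drop it, not even when you change your grip, and let its load onto the ring slowly; do not knock the scale about or off its hook, and leave the other two weights in the block and the black calibrator on the desk as they are.

Things in the scene. Friction and masses are not known exactly. Their poses are not given: they have to be found in the camera images.
- yellow: Check weight to hang, 0.6 kg: upright yellow cylinder, 36 mm diameter, 100 mm tall, a yellow cone at the foot of the 8 mm steel hook on top; hook top 154 mm above the underside. Origin: centre of the underside; z up. At the start it stands in a well of the block, shoulder 5 mm below the block's top, so only the hook can be reached; its x axis then points away from the robot, within about 90 degrees
- yellow_bow (a point): On the yellow weight's axis, 142.5 mm above its underside, inside the top of the hook's round bow: where the centre of the ring's rod lies once the weight hangs. The hook lies in the weight's x-z plane: a shank on the axis from 100 to 122 mm height, then the bow (20 mm inside, 36 mm outside diameter, centre at height 136 mm) over the -x side and the top, down to the tip
- blue: Blue check weight, same shape and size as the yellow one, 0.45 kg; it stays in its well of the block. Origin at the centre of its underside
- green: Green check weight, same shape and size as the yellow one, 0.75 kg; it stays in its well of the block. Origin at the centre of its underside
- block: Fixed wooden block, 262 mm (its x) by 76 mm (its y) by 115 mm tall, with three round wells of 39 mm diameter and 105 mm depth, 80 mm apart along its x; the three weights stand in them in any order. Origin at the centre of its underside
- scale: Red hanging scale, about 0.55 kg, hung loosely by its upper ring on the stand's hook, free to swing and turn a little. Origin: its lowest point; z up; x away from the robot within about 30 degrees. Case 44 mm (x) by 80 mm (y), 68 to 168 mm above the origin, dark display on -x. Lower ring: rigid with the case, 7 mm steel rod, in the y-z plane (its hole faces the robot)
- scale_loop (a point): Centre of the rod at the lowest part of the scale's lower ring, where the weight must hang; 3.5 mm above the scale's origin, about 201 mm above the desk. Ring 42 mm inside, 56 mm outside diameter: its hole spans 3.5 to 45.5 mm above this point, its centre 24.5 mm above
- scale_top (a point): Centre of the rod at the top of the scale's upper ring, 214 mm above the scale's origin; it sits in the stand's hook
- stand: Fixed test stand. Grey base plate 200 by 200 mm, 10 mm thick, reaching 100 mm to -x and +x, 80 mm to -y and 120 mm to +y of the origin; a 16 mm steel rod rises at x = +50, y = +90 mm to 455 mm and bends over to above the origin, where a steel hook hangs. Origin on the desk straight below the hook; x axis as the scale's
- stand_hook (a point): Where the top of the scale's upper ring rests in the stand's hook, 411 mm above the desk
- calibrator: Acoustic calibrator standing on the desk: black upright cylinder with a steel nose, 48 mm diameter, 111 mm tall, not to be moved. Origin at the centre of its underside
- yellow_tip (a point): Centre of the rod at the tip of the yellow weight's hook, 14 mm to the weight's +x, 138 mm above its underside. Between tip and shank the bow is open (13 mm free): the hook catches a bar when it is moved towards its +x with the tip above the bar, and then lowered
Mind the look-alikes: they are no part of the job. Leave any green or purple look-alike of the scale alone.

How it is judged (in metres and radians):
At the end, for the whole second after the job is handed in: The yellow weight hangs by its hook in the scale's lower ring (bow within 10 mm of the ring's lowest rod, ring carrying over 4 N, 35 mm clear of the desk, upright within 7 degrees), the scale still sits in the stand's hook (within 8 mm), and both are at rest (under 50 mm/s) (distance between yellow_bow and scale_loop below 0.01 m and contact force between yellow and scale above 4 N and height (world z) of yellow above 0.035 m and angle between yellow's own z axis and vertical below 0.12 rad and linear speed of each of yellow, scale below 0.05 m/s and distance between scale_top and stand_hook below 0.008 m); the robot touches nothing.
It fails at once if the yellow weight is dropped: it moves faster than 0.4 m/s out of the fingers, as after a fall of some 8 mm (contact force between the fingers and yellow below 0.2 N and linear speed of yellow above 0.4 m/s).
It fails at once if the weight comes down on the ring or the stand with a blow of over 100 N (contact force between yellow and scale above 100 N or contact force between yellow and stand above 100 N).
It fails at once if the yellow weight is tipped by more than 35 degrees (angle between yellow's own z axis and vertical above 0.6 rad).
It fails at once if the scale is swung by more than 20 degrees or comes off the stand's hook (angle between scale's own z axis and vertical above 0.35 rad or distance between scale_top and stand_hook above 0.025 m).
It fails at once if the blue or the green weight is moved by more than 15 mm, or the calibrator by more than 20 mm (distance of any of blue, green from where it was at the start of the episode above 0.015 m or distance of calibrator from where it was at the start of the episode above 0.02 m).
It also fails if it takes over 59 s, if anything falls off the work surface, if the arm or the gripper's body presses on something with over 40 N, if the wrist force passes 120 N, or if a joint passes its speed limit or range.

## Robot

A 7-joint arm with a two-finger parallel gripper is mounted at the origin on the work surface. World frame = base frame: x ahead of the robot, y to its left, z up, the work surface at z = 0. Lengths are in m, angles in degrees, forces in N, time in s.
With the tool pointing down it reaches from about 0.425 to 1.025 m from the base axis. Payload 3.6 kg.
Tool frame: the origin (TCP) lies where the fingers leave the gripper's body, on its centre line; the fingertips stand 73 mm ahead of it and the grasp point (between the pads) lies 54 mm ahead of it; z points along the fingers, y is the line along which they close (so a half turn about z gives the same grasp; the last joint's range is limited). The gripper opens to 85 mm and grips with 20 to 120 N. Pads are 22 mm wide; open, the fingers measure 114 mm over their backs; the gripper's body (76 mm by 85 mm) begins 54 mm behind the grasp point. The pads swing forward as they close: fully open they stand 13 mm farther back than shut.
Start: joints at [69.586, 33.873, 2.773, 92.16, -1.908, 54.013, -1.931], TCP at [0.188, -0.7, 0.304] pointing down, gripper open.
Joint ranges: [-153.93, 153.93], [-27.13, 128.08], [-72.61, 78.16], [10.71, 143.7], [-87.88, 267.88], [4.46, 118.87], [-176.78, 176.78]. Speed limits (degrees/s): [147.25, 147.25, 180, 180, 180, 180, 180].

## Interface

Orientations are given as [roll, pitch, yaw] about the fixed x, y, z axes, in that order (R = Rz(yaw) Ry(pitch) Rx(roll)).
In Python, from plant import env gives the robot as it stands.
- The arm moves only by the tool servo_tool, never from a script. Its argument "steps" is a list of rows, each an object with "travel": the shift along the tool's x, y, z in m, a list of three; "rot": the turn, a rotation vector about the tool's x, y, z in rad, a list of three. A call has 1 to 8 rows; each row is the pose to reach, as a shift and turn from the pose commanded when the call began, along the tool's axes at that moment; what a row does not reach only later rows make up. A row lasts 1/8 s, in which the tool goes at most 62.5 mm and 10.7 degrees, less where a joint would pass 70% of its speed; a pose out of reach is approached as far as the arm can. A call with a gripper value outside its range is refused whole. "fingers" is the opening, from 0 (shut) to 1 (fully open), set as the call begins (left out, the last holds). The fingers move at their own pace and stop on an object; "grip_force" is the grip in N (left out, the last holds). Time passes only in rows, so rows that repeat a pose let the fingers close. It gives the time, the measured TCP pose, the force, the opening and the grip force at its end, in the units of the state.
- env.state(): the state, without advancing time (a new reading comes with each control period).
- env.snapshot(name): name is "scene" or "top"; returns a dict with "img" (420x560x3 uint8, red, green, blue), "mtx" (3x3 intrinsics, pixels), "distortion" ([k1, k2, p1, p2, k3] as OpenCV has them; the pictures are not rectified), "origin" and "rotation" of the camera in the world. Camera axes: x right, y down, z forward; pixel columns grow to the right and rows downward; lengths in m; the calibration is good to about 2 mm. A picture is of the moment at which its call begins. There is no depth.
- env.job_done(): hands the job in; it is judged then, once.
The state is a dict: "clock": time; "joint_pos": joint angles; "joint_vel": joint speeds; "joint_efforts": joint torques, N m; "tool_pos": TCP position; "tool_rot": TCP orientation; "force": force on the tool from outside, world axes, zero at the start; "wrist_torque": the same for the moment, N m; "grip_width": finger opening in m; "grip_force": force on a finger pad.
Only numpy, scipy, OpenCV 4.12 (cv2) and the standard library are available. Lean on these libraries where they do the work, as an engineer would, in place of code of your own. Each camera call takes 0.05 s, during which the arm holds its last target. There are 200 camera calls.

## Working session

There is one attempt and no reset: what is moved stays moved. The work goes in short steps, Python scripts to look and compute and a tool call to move; the robot and the scene stay as the last step left them, time stands still between calls to the robot, and variables do not carry over. Pictures are saved under pics/ and viewed, at most 10 in all, crops included, and the job is handed in when it is done.

Besides the shell and the picture viewer there is one more tool, called after "Emit:" as name(argument=value, ...), one argument or row to a line, values as JSON. servo_tool: Moves the arm, as the interface text tells. Its arguments: {"type":"object","properties":{"steps":{"type":"array","items":{"type":"object","properties":{"travel":{"type":"array","items":{"type":"number"}},"rot":{"type":"array","items":{"type":"number"}}}}},"fingers":{"type":"number"},"grip_force":{"type":"number"}},"required":["steps"]}

```bash
mkdir -p pics && python3 - <<'E'
from plant import env
import cv2,json
for n in("scene","top"):
    s=env.snapshot(n); cv2.imwrite(f"pics/{n}0.png",s["img"][:,:,::-1])
    print(n,s["mtx"],s["distortion"],s["origin"],s["rotation"])
print(env.state())
E
```

```text
scene [[409.88254229   0.         284.02714487]
 [  0.         409.88254229 211.74366673]
 [  0.           0.           1.        ]] [0.02475284 0.         0.         0.         0.        ] [ 1.11518938 -0.34344546  1.1027388 ] [-141.6021508     0.31113312   59.80550048]
top [[402.72358452   0.         279.5440785 ]
 [  0.         402.72358452 210.48570783]
 [  0.           0.           1.        ]] [-0.05487689  0.          0.          0.          0.        ] [ 0.45568835 -0.02055821  1.23870362] [-1.74368968e+02 -9.29808331e-03 -9.10714158e+01]
{'clock': 0.1, 'joint_pos': array([69.58709602, 33.92145396,  2.7665326 , 92.22803083, -1.90802872,
       54.01316711, -1.92923033]), 'joint_vel': array([ 0.04979572, -0.05660178, -0.00552606, -0.26205687, -0.12875137,
       -0.03880466,  0.02953558]), 'joint_efforts': array([ 4.34602203e-03, -5.50004089e+01,  1.55342057e+00, -1.98825502e+01,
        9.78645519e-03,  3.82975835e-03, -9.12580816e-06]), 'tool_pos': array([ 0.18819992, -0.69953137,  0.30284894]), 'tool_rot': array([-1.79883583e+02,  5.88688869e-03,  1.50628769e+01]), 'force': array([ 0.21221949, -0.83619094, -1.11239421]), 'wrist_torque': array([ 0.03445698, -0.07061593,  0.00941921]), 'grip_force': 0.0, 'grip_width': 0.0855402509496615}
```

View pics/scene0.png

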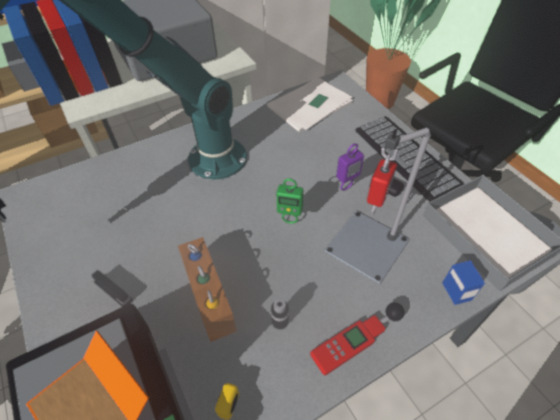

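View pics/top0.png

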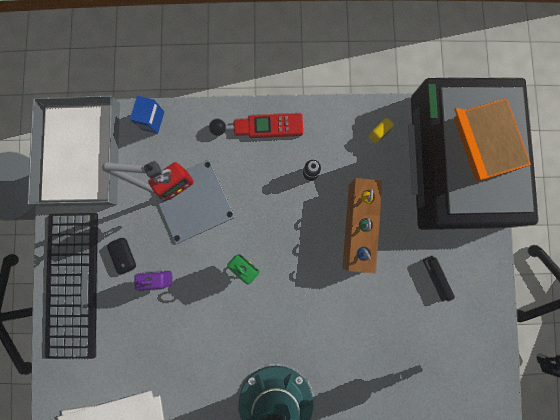

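Both pictures show the block with three hooks: blue, green and yellow, with yellow at top (368,197) and scene (213,302). The red scale hangs on the stand at top (171,180) and scene (381,185).

Look-alikes:
- **Yellow weight:** a yellow object on the desk at top (381,130) and scene (227,400).
- **Red scale:** a red meter at top (265,125) and scene (345,345), plus a green scale at top (243,268) and a purple one at top (153,280).

I choose the yellow hook in the block and the red case under the stand. Next I'll check both in a close crop.

```bash
cat > h.py <<'E'
from plant import env
import cv2,numpy as np
from scipy.spatial.transform import Rotation as R
def snap(n): return env.snapshot(n)
def rot(s): return R.from_euler('xyz',s["rotation"],degrees=True).as_matrix()
def ray(s,uv):
    p=cv2.undistortPoints(np.array([[uv]],float),s["mtx"],np.array(s["distortion"]))[0,0]
    d=rot(s)@np.array([p[0],p[1],1]); return np.array(s["origin"]),d/np.linalg.norm(d)
def onz(s,uv,z):
    o,d=ray(s,uv); return o+d*(z-o[2])/d[2]
def tri(a,ua,b,ub):
    o1,d1=ray(a,ua);o2,d2=ray(b,ub)
    k=np.linalg.lstsq(np.c_[d1,-d2],o2-o1,rcond=None)[0]
    p,q=o1+k[0]*d1,o2+k[1]*d2; return (p+q)/2,np.linalg.norm(p-q)
def proj(s,P):
    Rw=rot(s).T; return cv2.projectPoints(np.atleast_2d(P).astype(float),cv2.Rodrigues(Rw)[0],-Rw@np.array(s["origin"]),s["mtx"],np.array(s["distortion"]))[0][:,0]
def crop(s,x,y,w,h,W,H): return cv2.resize(s["img"][y:y+h,x:x+w,::-1],(W,H),interpolation=cv2.INTER_CUBIC)
E
python3 - <<'E'
from h import *
a,b=snap("scene"),snap("top")
im=np.vstack([np.hstack([crop(a,173,230,80,60*2-15,400,525)[:300] if 0 else crop(a,170,235,80,60,400,300) if 0 else crop(a,180,275,60,45,400,300),crop(a,350,160,80,60,400,300)]),np.hstack([crop(b,340,180,60,45,400,300),crop(b,135,150,80,60,400,300)])])
cv2.imwrite("pics/c1.png",im)
print("rays at z0: block corners etc")
for uv in[(351,180),(382,180),(376,272),(346,270)]: print(uv,onz(b,uv,.115).round(3))
print("yellow",onz(b,(368,197),.14),"base",onz(b,(275,395),0), onz(a,(217,163),0))
for c,lo,hi in(("plate",0,0),):
  for uv in[(207,165),(229,214),(177,239)]: print(uv,onz(b,uv,.01).round(3))
print("calib",onz(b,(312,166),.111).round(3))
E
```

```text
rays at z0: block corners etc
(351, 180) [ 0.649 -0.227  0.115]
(382, 180) [ 0.648 -0.315  0.115]
(376, 272) [ 0.39  -0.287  0.115]
(346, 270) [ 0.397 -0.204  0.115]
yellow [ 0.59680683 -0.2673913   0.14      ] base [0.02360461 0.00091487 0.        ] [ 0.02428613 -0.00955524  0.        ]
(207, 165) [0.723 0.2   0.01 ]
(229, 214) [0.569 0.132 0.01 ]
(177, 239) [0.495 0.292 0.01 ]
calib [ 0.692 -0.118  0.111]
```

View pics/c1.png

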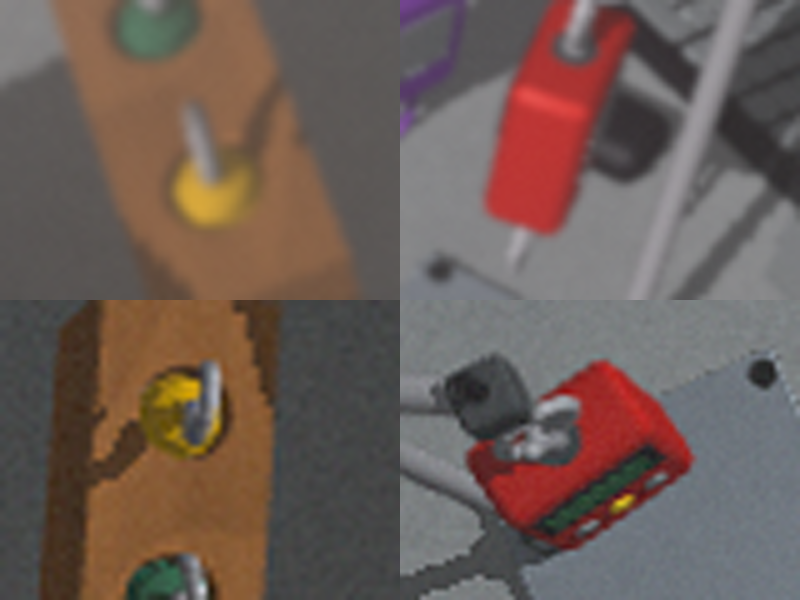

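The crop confirms both choices: the yellow cone and hook at scene (212,302) and top (368,197), and the red case with its lower ring tip near scene (373,214) on the stand. Now I'll measure both.

```bash
python3 - <<'E'
from h import *
a,b=snap("scene"),snap("top")
def cent(s,x,y,f,r=6):
    p=s["img"][y-r:y+r+1,x-r:x+r+1].astype(int); m=f(p); v,u=np.nonzero(m); return (x-r+u.mean(),y-r+v.mean()),m.sum()
dark=lambda p:p.max(2)<70
D=[];
for x,y in((207,165),(229,214),(177,239)):
    c,n=cent(b,x,y,dark,5); P=onz(b,c,.012); D.append(P); print("dot",c,n,P.round(4))
A,B,C=D; x=(A-B)[:2]; yv=(C-B)[:2]
yaw=np.mean([np.arctan2(x[1],x[0]),np.arctan2(-yv[0],yv[1])]); c=(A+C)[:2]/2
print("len",np.linalg.norm(x),np.linalg.norm(yv),"yaw",np.degrees(yaw),"stand origin",c-.02*np.array([-np.sin(yaw),np.cos(yaw)]))
# block top: brown lit mask
h=cv2.cvtColor(b["img"],cv2.COLOR_RGB2HSV); m=((h[...,0]>5)&(h[...,0]<20)&(h[...,1]>90)&(h[...,2]>110)).astype(np.uint8); m[:, :330]=0;m[:,400:]=0;m[:170]=0;m[285:]=0
cs=max(cv2.findContours(m,0,2)[0],key=cv2.contourArea)
W=np.array([onz(b,p[0]+0.0,.115)[:2] for p in cs],np.float32)
r=cv2.minAreaRect(W); print("block",r, cv2.boxPoints(r).round(4).tolist())
for s,n,roi in((b,"top",(355,185,382,210)),(a,"scene",(200,283,225,312))):
    h=cv2.cvtColor(s["img"],cv2.COLOR_RGB2HSV); x0,y0,x1,y1=roi; hh=h[y0:y1,x0:x1].astype(int)
    k=(hh[...,0]>20)&(hh[...,0]<32)&(hh[...,1]>120); v,u=np.nonzero(k); (cx,cy),rad=cv2.minEnclosingCircle(np.c_[u,v].astype(np.float32)); print(n,"yellow circ",cx+x0,cy+y0,rad,onz(s,(cx+x0,cy+y0),.112).round(4))
    k=(hh[...,1]<60)&(hh[...,2]>90);v,u=np.nonzero(k)
    if n=="scene":print("hook px",sorted(zip((v+y0).tolist(),(u+x0).tolist())))
for v in(212,213,214,215): print("loop low",v,onz(a,(373,v),.1975).round(4))
im=np.hstack([crop(a,360,195,30,45,400,600),crop(a,200,283,30,45,400,600)])
cv2.imwrite("pics/c2.png",im)
E
```

```text
dot (np.float64(207.08695652173913), np.float64(164.2173913043478)) 23 [0.7251 0.1991 0.012 ]
dot (np.float64(229.0909090909091), np.float64(213.9090909090909)) 22 [0.569  0.1316 0.012 ]
dot (np.float64(176.5), np.float64(237.77272727272728)) 22 [0.4988 0.293  0.012 ]
len 0.17010191425214902 0.17599906740683932 yaw 23.44386689360237 stand origin [0.61990928 0.22770968]
block ((0.5217423439025879, -0.26234230399131775), (0.0756659135222435, 0.2622208893299103), 83.67845153808594) [[0.3873000144958496, -0.2854999899864197], [0.6478999853134155, -0.31439998745918274], [0.6561999917030334, -0.23919999599456787], [0.39559999108314514, -0.2102999985218048]]
top yellow circ 366.63793087005615 197.0172414779663 6.135948181152344 [ 0.6004 -0.2698  0.112 ]
scene yellow circ 210.5 303.5 3.8079864978790283 [ 0.6012 -0.2733  0.112 ]
hook px [(283, 200), (283, 201), (283, 202), (283, 203), (283, 204), (283, 221), (283, 222), (283, 223), (283, 224), (284, 222), (284, 223), (284, 224), (285, 222), (285, 223), (285, 224), (286, 222), (286, 223), (286, 224), (287, 222), (287, 223), (287, 224), (288, 223), (288, 224), (289, 224), (290, 224), (291, 208), (291, 209), (292, 208), (292, 209), (292, 210), (293, 208), (293, 209), (293, 210), (294, 208), (294, 209), (294, 210), (295, 208), (295, 209), (295, 210), (295, 211), (296, 208), (296, 209), (296, 210), (296, 211), (297, 208), (297, 209), (297, 210), (297, 211), (298, 209), (298, 210), (298, 211), (298, 212), (299, 210), (299, 211), (299, 212), (300, 210), (300, 211), (300, 212), (301, 211), (301, 212)]
loop low 212 [0.62   0.2282 0.1975]
loop low 213 [0.6229 0.2259 0.1975]
loop low 214 [0.6257 0.2237 0.1975]
loop low 215 [0.6286 0.2215 0.1975]
```

View pics/c2.png

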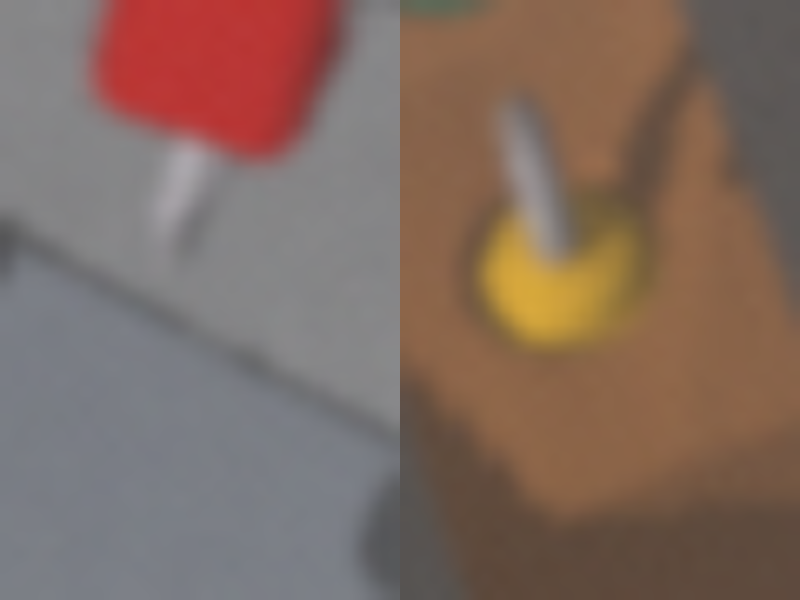

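The left crop shows the lower ring ending near scene (372,213), and the right crop shows the hook almost edge-on, (208,291) to (211,302).

| Item | Measured | Check |
|---|---|---|
| Block | 262 x 76 mm | matches the given size |
| Yellow axis | (0.601, -0.271) | cone circle agrees |
| Ring loop | about (0.621, 0.227) | stand plate and scene ray agree |

Moving now.

Emit:
servo_tool(
  steps=[
    {"travel": [0.05,-0.03,0],"rot": [0,0,0.06]},
    {"travel": [0.1,-0.06,0],"rot": [0,0,0.12]},
    {"travel": [0.15,-0.09,0],"rot": [0,0,0.18]},
    {"travel": [0.2,-0.12,0],"rot": [0,0,0.24]},
    {"travel": [0.25,-0.15,0],"rot": [0,0,0.3]},
    {"travel": [0.3,-0.18,0],"rot": [0,0,0.36]},
    {"travel": [0.35,-0.21,0],"rot": [0,0,0.42]},
    {"travel": [0.4,-0.24,0],"rot": [0,0,0.47]},
  ],
  fingers=0.6,
)

```text
clock: 1.3
tool_pos: [0.5135, -0.363, 0.3041]
tool_rot: [180.0, -0.0, -12.0]
force: [0.4, -0.9, 0.9]
grip_width: 0.0513
grip_force: 0.0
```

```bash
cat >> h.py <<'E'
def goto(pos,rpy):
    s=env.state(); R0=R.from_euler('xyz',s["tool_rot"],degrees=True); R1=R.from_euler('xyz',rpy,degrees=True)
    print("t",s["clock"],"pos",s["tool_pos"].round(4),"rot",s["tool_rot"].round(2),"j",s["joint_pos"].round(0),"F",s["force"].round(1),"w",round(s["grip_width"],4))
    print("travel",(R0.inv().apply(np.array(pos)-s["tool_pos"])).round(4),"rot",(R0.inv()*R1).as_rotvec().round(4))
E
python3 -c "
from h import *
goto([.601,-.271,.26],[180,0,-12])"
```

```text
t 1.3 pos [ 0.5135 -0.363   0.3041] rot [ 1.7998e+02 -3.0000e-02 -1.1970e+01] j [ 25.  27.   8. 105.  -5.  48. -66.] F [ 0.4 -0.9  0.9] w 0.0513
travel [ 0.0665 -0.1082  0.0441] rot [ 0.0003 -0.0006  0.0005]
```

Emit:
servo_tool(
  steps=[
    {"travel": [0.022,-0.036,0]},
    {"travel": [0.044,-0.072,0]},
    {"travel": [0.0665,-0.108,0.01]},
    {"travel": [0.0665,-0.108,0.03]},
    {"travel": [0.0665,-0.108,0.055]},
    {"travel": [0.0665,-0.108,0.07]},
    {"travel": [0.0665,-0.108,0.07]},
  ],
)

```text
$.steps[0]: bad value
```

```bash
python3 - <<'E'
from h import *
goto([.601,-.271,.202],[180,0,-12])
a,b=snap("scene"),snap("top")
print(proj(a,[[.601,-.271,.164],[.601,-.271,.11]]))
cv2.imwrite("pics/c3.png",np.hstack([crop(a,170,245,80,90,400,450),crop(b,330,155,80,90,400,450)]))
E
```

```text
t 1.3 pos [ 0.5135 -0.363   0.3041] rot [ 1.7998e+02 -3.0000e-02 -1.1970e+01] j [ 25.  27.   8. 105.  -5.  48. -66.] F [ 0.4 -0.9  0.9] w 0.0513
travel [ 0.0664 -0.1082  0.1021] rot [ 0.0003 -0.0006  0.0005]
[[208.30762396 293.79929226]
 [211.38049343 303.3743941 ]]
```

View pics/c3.png

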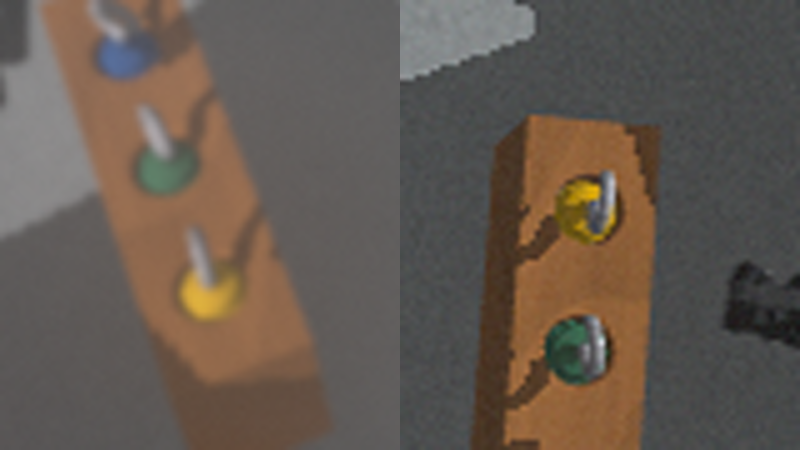

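The move was refused because every row also needs "rot". The picture shows yellow's hook at scene (208,291) to (211,302), edge-on and matching the projected axis, so the measured position holds.

Emit:
servo_tool(
  steps=[
    {"travel": [0.022,-0.036,0],"rot": [0,0,0]},
    {"travel": [0.044,-0.072,0],"rot": [0,0,0]},
    {"travel": [0.0665,-0.108,0.01],"rot": [0,0,0]},
    {"travel": [0.0665,-0.108,0.035],"rot": [0,0,0]},
    {"travel": [0.0665,-0.108,0.06],"rot": [0,0,0]},
    {"travel": [0.0665,-0.108,0.08],"rot": [0,0,0]},
    {"travel": [0.0665,-0.108,0.095],"rot": [0,0,0]},
    {"travel": [0.0665,-0.108,0.102],"rot": [0,0,0]},
  ],
)

```text
clock: 2.4
tool_pos: [0.5992, -0.2725, 0.201]
tool_rot: [-180.0, 0.1, -11.9]
force: [-0.0, -1.3, 0.2]
grip_width: 0.0511
grip_force: 0.0
```

Emit:
servo_tool(
  steps=[
    {"travel": [0,0,0],"rot": [0,0,0]},
    {"travel": [0,0,0],"rot": [0,0,0]},
    {"travel": [0,0,0],"rot": [0,0,0]},
    {"travel": [0,0,0],"rot": [0,0,0]},
    {"travel": [0,0,0],"rot": [0,0,0]},
    {"travel": [0,0,0],"rot": [0,0,0]},
  ],
  fingers=0,
  grip_force=60,
)

```text
clock: 3.15
tool_pos: [0.6003, -0.272, 0.2027]
tool_rot: [-180.0, -0.1, -11.8]
force: [-0.5, 2.0, 5.0]
grip_width: 0.0068
grip_force: 58.9
```

Emit:
servo_tool(
  steps=[
    {"travel": [0,0,-0.01],"rot": [0,0,0]},
    {"travel": [0,0,-0.025],"rot": [0,0,0]},
    {"travel": [0,0,-0.045],"rot": [0,0,0]},
    {"travel": [0,0,-0.065],"rot": [0,0,0]},
    {"travel": [0,0,-0.085],"rot": [0,0,0]},
    {"travel": [0,0,-0.105],"rot": [0,0,0]},
    {"travel": [0,0,-0.125],"rot": [0,0,0]},
    {"travel": [0,0,-0.14],"rot": [0,0,0]},
  ],
)

```text
clock: 4.15
tool_pos: [0.5983, -0.2736, 0.3439]
tool_rot: [179.9, 0.0, -11.9]
force: [-1.2, -0.0, -5.9]
grip_width: 0.0064
grip_force: 58.7
```

```bash
python3 - <<'E'
from h import *
goto([.54,-.02,.30],[180,0,25])
a,b=snap("scene"),snap("top")
s=env.state()["tool_pos"]
print(proj(a,[s+[0,0,-.054-.136],s+[0,0,-.054+.006-.052]]))
cv2.imwrite("pics/c4.png",np.hstack([crop(a,130,200,160,180,400,450),crop(b,330,130,100,112,400,450)]))
E
```

```text
t 4.15 pos [ 0.5983 -0.2736  0.3439] rot [ 1.7991e+02  2.0000e-02 -1.1950e+01] j [ 15.  27.   8.  99.  -4.  54. -77.] F [-1.2 -0.  -5.9] w 0.0064
travel [-0.1095 -0.2361  0.0435] rot [ 0.0014  0.0009 -0.6448]
[[207.6717488  295.57837121]
 [201.9445846  278.02629099]]
```

View pics/c4.png

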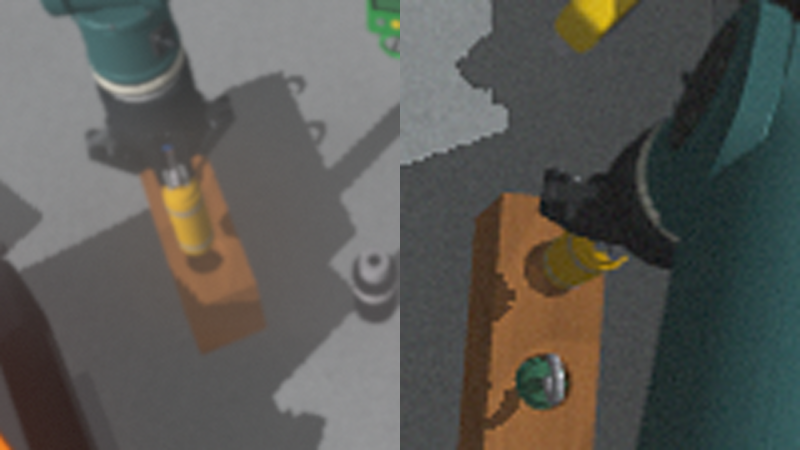

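The yellow weight is out of the block, upright in the fingers (scene about (205,285)), and green and blue are untouched. Next I carry it to free desk at (0.55, 0.03), turning it to the scale's yaw of about 26°. There I'll set it down and change the grip to its body.

Emit:
servo_tool(
  steps=[
    {"travel": [-0.008,-0.02,0],"rot": [0,0,-0.05]},
    {"travel": [-0.022,-0.058,0],"rot": [0,0,-0.13]},
    {"travel": [-0.038,-0.1,0],"rot": [0,0,-0.23]},
    {"travel": [-0.055,-0.143,0],"rot": [0,0,-0.33]},
    {"travel": [-0.072,-0.186,0],"rot": [0,0,-0.43]},
    {"travel": [-0.088,-0.229,0.01],"rot": [0,0,-0.53]},
    {"travel": [-0.102,-0.267,0.03],"rot": [0,0,-0.61]},
    {"travel": [-0.11,-0.287,0.05],"rot": [0,0,-0.663]},
  ],
)

```text
clock: 5.25
tool_pos: [0.5491, 0.0351, 0.2909]
tool_rot: [-179.9, 0.1, 26.6]
force: [0.5, -0.3, -7.0]
grip_width: 0.0066
grip_force: 58.7
```

```bash
python3 -c "
from h import *
goto([.55,.03,.195],[180,0,26])"
```

```text
t 5.25 pos [0.5491 0.0351 0.2909] rot [-1.7986e+02  7.0000e-02  2.6560e+01] j [ -5.  22.  -5. 115.   3.  42. -75.] F [ 0.5 -0.3 -7. ] w 0.0066
travel [-0.0014  0.0053  0.0959] rot [-0.0024  0.0012  0.0098]
```

Emit:
servo_tool(
  steps=[
    {"travel": [0,0,0.02],"rot": [0,0,0]},
    {"travel": [0,0,0.045],"rot": [0,0,0]},
    {"travel": [0,0,0.065],"rot": [0,0,0]},
    {"travel": [0,0,0.08],"rot": [0,0,0]},
    {"travel": [0,0,0.088],"rot": [0,0,0]},
    {"travel": [0,0,0.093],"rot": [0,0,0]},
    {"travel": [0,0,0.095],"rot": [0,0,0]},
    {"travel": [0,0,0.096],"rot": [0,0,0]},
  ],
)

```text
clock: 6.25
tool_pos: [0.5512, 0.0311, 0.1962]
tool_rot: [180.0, -0.0, 26.1]
force: [0.4, 0.2, -5.4]
grip_width: 0.0065
grip_force: 58.6
```

Emit:
servo_tool(
  steps=[
    {"travel": [0,0,0.001],"rot": [0,0,0]},
    {"travel": [0,0,0.002],"rot": [0,0,0]},
    {"travel": [0,0,0.003],"rot": [0,0,0]},
  ],
)

```text
clock: 6.62
tool_pos: [0.551, 0.031, 0.193]
tool_rot: [180.0, -0.0, 26.1]
force: [0.5, -0.8, -6.3]
grip_width: 0.0066
grip_force: 58.6
```

Emit:
servo_tool(
  steps=[
    {"travel": [0,0,0.001],"rot": [0,0,0]},
    {"travel": [0,0,0.002],"rot": [0,0,0]},
  ],
)

```text
clock: 6.88
tool_pos: [0.5515, 0.0312, 0.1926]
tool_rot: [180.0, -0.0, 26.1]
force: [-3.7, 0.6, 14.6]
grip_width: 0.0068
grip_force: 61.2
```

Emit:
servo_tool(
  steps=[
    {"travel": [0,0,-0.001],"rot": [0,0,0]},
    {"travel": [0,0,-0.001],"rot": [0,0,0]},
    {"travel": [0,0,-0.001],"rot": [0,0,0]},
    {"travel": [0,0,-0.001],"rot": [0,0,0]},
  ],
  fingers=0.5,
)

```text
clock: 7.38
tool_pos: [0.551, 0.0311, 0.1918]
tool_rot: [180.0, -0.0, 26.1]
force: [0.4, -0.0, -0.9]
grip_width: 0.0426
grip_force: 0.0
```

Emit:
servo_tool(
  steps=[
    {"travel": [0,0,-0.02],"rot": [0,0,0]},
    {"travel": [0,0,-0.05],"rot": [0,0,0]},
    {"travel": [0,0,-0.08],"rot": [0,0,0]},
  ],
)

```text
clock: 7.75
tool_pos: [0.5507, 0.031, 0.2724]
tool_rot: [-180.0, 0.0, 26.1]
force: [1.1, -0.2, -0.4]
grip_width: 0.0426
grip_force: 0.0
```

```bash
python3 - <<'E'
from h import *
# tilted tool: z axis az A, below horizontal by e; tool y horizontal
for A,e in((100,45),(110,45),(105,40)):
    A,e=np.radians(A),np.radians(e); z=np.array([np.cos(A)*np.cos(e),np.sin(A)*np.cos(e),-np.sin(e)]); y=np.array([np.sin(A),-np.cos(A),0]); M=np.c_[np.cross(y,z),y,z]
    rpy=R.from_matrix(M).as_euler('xyz',degrees=True); print(rpy.round(2)); g=np.array([.551,.031,.045])
    goto(g-.054*z-.12*z,rpy)
b=snap("top");a=snap("scene")
print(proj(b,[[.551,.031,.154],[.551,.031,.1]]),proj(a,[[.551,.031,.154],[.551,.031,.0]]))
cv2.imwrite("pics/c5.png",np.hstack([crop(a,215,180,80,90,400,450),crop(b,200,150,100,112,400,450)]))
E
```

```text
[180. -45. 100.]
t 7.75 pos [0.5507 0.031  0.2724] rot [-1.7998e+02  4.0000e-02  2.6120e+01] j [ -4.  24.  -5. 116.   3.  40. -75.] F [ 1.1 -0.2 -0.4] w 0.0426
travel [-0.0339  0.1184  0.1044] rot [ 0.5042  0.6718 -1.2191]
[-180.  -45.  110.]
t 7.75 pos [0.5507 0.031  0.2724] rot [-1.7998e+02  4.0000e-02  2.6120e+01] j [ -4.  24.  -5. 116.   3.  40. -75.] F [ 1.1 -0.2 -0.4] w 0.0426
travel [-0.0128  0.1225  0.1044] rot [ 0.5719  0.6376 -1.3827]
[180. -50. 105.]
t 7.75 pos [0.5507 0.031  0.2724] rot [-1.7998e+02  4.0000e-02  2.6120e+01] j [ -4.  24.  -5. 116.   3.  40. -75.] F [ 1.1 -0.2 -0.4] w 0.0426
travel [-0.0254  0.131   0.1156] rot [ 0.5974  0.7274 -1.283 ]
[[259.75409258 215.12983791]
 [260.68178137 216.77894872]] [[299.90003363 232.66644787]
 [298.6792008  261.25333429]]
```

View pics/c5.png

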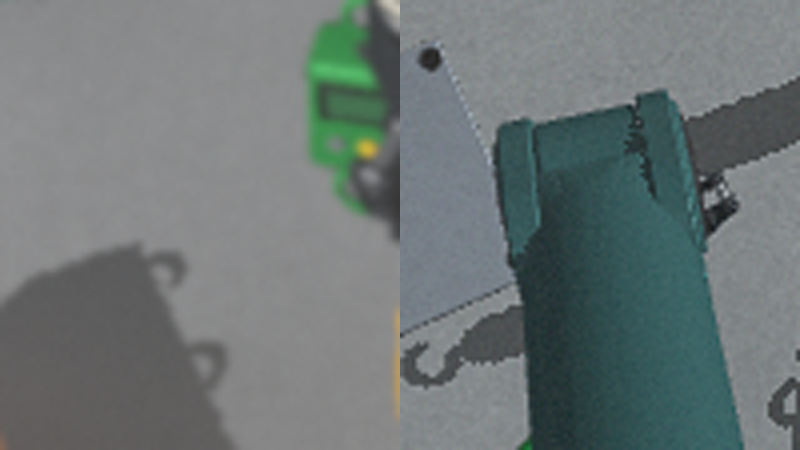

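My crop missed the weight's hook. Only a strip of the yellow body shows at scene about (294,250), which fits the weight standing where it was set. Next I turn the tool to the tilted side approach, well above everything.

Emit:
servo_tool(
  steps=[
    {"travel": [0,0.0,-0.04],"rot": [0.05,0.07,-0.12]},
    {"travel": [-0.002,0.02,-0.06],"rot": [0.11,0.15,-0.27]},
    {"travel": [-0.005,0.04,-0.06],"rot": [0.17,0.23,-0.42]},
    {"travel": [-0.01,0.06,-0.06],"rot": [0.235,0.315,-0.57]},
    {"travel": [-0.015,0.08,-0.06],"rot": [0.3,0.4,-0.73]},
    {"travel": [-0.02,0.1,-0.06],"rot": [0.37,0.49,-0.89]},
    {"travel": [-0.025,0.11,-0.05],"rot": [0.435,0.58,-1.05]},
    {"travel": [-0.034,0.118,-0.04],"rot": [0.504,0.672,-1.219]},
  ],
)

```text
clock: 8.85
tool_pos: [0.5721, -0.0912, 0.3107]
tool_rot: [-178.9, -43.9, 97.0]
force: [0.0, 0.2, -0.5]
grip_width: 0.0428
grip_force: 0.0
```

```bash
python3 - <<'E'
from h import *
goto([.551+.174*.123-.0,.031-.174*.696,.045+.123],[180,-45,100])
a=snap("scene")
cv2.imwrite("pics/c6.png",crop(a,220,150,140,120,700,600))
E
```

```text
t 8.85 pos [ 0.5721 -0.0912  0.3107] rot [-178.87  -43.85   96.97] j [ 46.  37. -40. 104. -21.  62.  29.] F [ 0.   0.2 -0.5] w 0.0428
travel [-0.0981  0.0025  0.1036] rot [ 0.0172  0.0197 -0.0379]
```

View pics/c6.png

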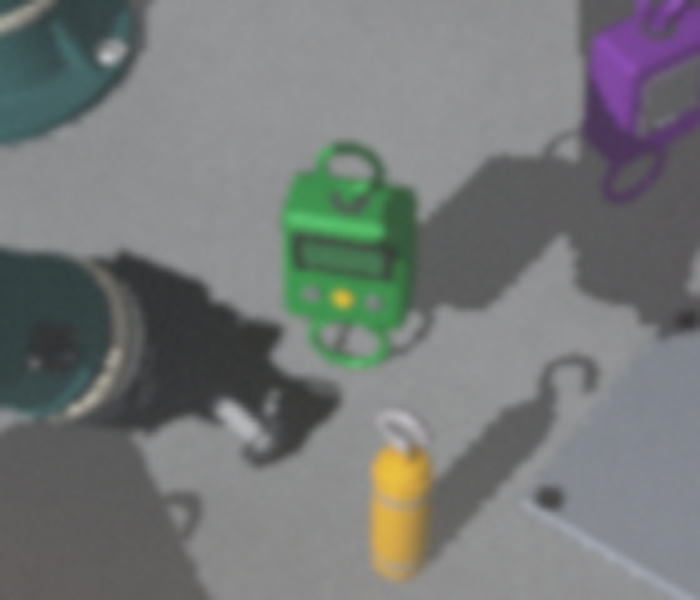

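The yellow weight stands upright with its hook top at scene (300,232), as predicted at (300,233). The gripper is clear of it, to its left. I move to pre-grasp.

Emit:
servo_tool(
  steps=[
    {"travel": [-0.02,0,0.021],"rot": [0.004,0.004,-0.008]},
    {"travel": [-0.045,0.001,0.047],"rot": [0.01,0.01,-0.02]},
    {"travel": [-0.07,0.002,0.074],"rot": [0.017,0.02,-0.038]},
    {"travel": [-0.09,0.0025,0.095],"rot": [0.017,0.02,-0.038]},
    {"travel": [-0.098,0.0025,0.104],"rot": [0.017,0.02,-0.038]},
    {"travel": [-0.098,0.0025,0.104],"rot": [0.017,0.02,-0.038]},
  ],
  fingers=0.85,
)

```text
clock: 9.65
tool_pos: [0.5721, -0.0885, 0.1686]
tool_rot: [-179.7, -44.9, 99.6]
force: [-0.9, 0.4, 1.2]
grip_width: 0.0724
grip_force: 0.0
```

```bash
python3 - <<'E'
from h import *
goto([.551+.054*.123,.031-.054*.696,.045+.038],[180,-45,100])
E
```

```text
t 9.65 pos [ 0.5721 -0.0885  0.1686] rot [-179.73  -44.87   99.61] j [ 44.  49. -38. 107. -17.  51.  35.] F [-0.9  0.4  1.2] w 0.0724
travel [-0.0014 -0.      0.1193] rot [-0.      0.0022 -0.0048]
```

Working through clearances, a 45° tilt brings the gripper body too near the shoulder and ring. I'll retilt to 35° below horizontal and grip at 50 mm height.

```bash
python3 - <<'E'
from h import *
A,e=np.radians(100),np.radians(35); z=np.array([np.cos(A)*np.cos(e),np.sin(A)*np.cos(e),-np.sin(e)]); g=np.array([.551,.031,.050])
goto(g-.154*z,[180,-55,100]); goto(g-.054*z,[180,-55,100])
E
```

```text
t 9.65 pos [ 0.5721 -0.0885  0.1686] rot [-179.73  -44.87   99.61] j [ 44.  49. -38. 107. -17.  51.  35.] F [-0.9  0.4  1.2] w 0.0724
travel [-0.0247  0.0001  0.018 ] rot [ 0.0004  0.1768 -0.0048]
t 9.65 pos [ 0.5721 -0.0885  0.1686] rot [-179.73  -44.87   99.61] j [ 44.  49. -38. 107. -17.  51.  35.] F [-0.9  0.4  1.2] w 0.0724
travel [-0.0072  0.      0.1165] rot [ 0.0004  0.1768 -0.0048]
```

Emit:
servo_tool(
  steps=[
    {"travel": [-0.008,0,0.006],"rot": [0,0.06,-0.002]},
    {"travel": [-0.017,0,0.012],"rot": [0,0.12,-0.004]},
    {"travel": [-0.0247,0,0.018],"rot": [0,0.177,-0.005]},
    {"travel": [-0.0247,0,0.018],"rot": [0,0.177,-0.005]},
  ],
)

```text
clock: 10.15
tool_pos: [0.5735, -0.0948, 0.1386]
tool_rot: [179.8, -54.9, 100.0]
force: [-0.0, 0.4, 0.1]
grip_width: 0.0725
grip_force: 0.0
```

```bash
python3 - <<'E'
from h import *
A,e=np.radians(100),np.radians(35); z=np.array([np.cos(A)*np.cos(e),np.sin(A)*np.cos(e),-np.sin(e)]); g=np.array([.551,.031,.050])
goto(g-.054*z,[180,-55,100])
E
```

```text
t 10.15 pos [ 0.5735 -0.0948  0.1386] rot [179.84 -54.94 100.01] j [ 47.  57. -40. 104. -20.  55.  40.] F [-0.   0.4  0.1] w 0.0725
travel [ 0.0008 -0.0006  0.1015] rot [0.0027 0.001  0.0001]
```

Emit:
servo_tool(
  steps=[
    {"travel": [0,0,0.02],"rot": [0,0,0]},
    {"travel": [0,0,0.045],"rot": [0,0,0]},
    {"travel": [0,0,0.065],"rot": [0,0,0]},
    {"travel": [0,0,0.082],"rot": [0,0,0]},
    {"travel": [0,0,0.094],"rot": [0,0,0]},
    {"travel": [0,0,0.101],"rot": [0,0,0]},
    {"travel": [0,0,0.101],"rot": [0,0,0]},
  ],
)

```text
clock: 11.02
tool_pos: [0.5589, -0.0119, 0.0808]
tool_rot: [179.8, -55.0, 100.2]
force: [0.3, -0.5, -0.3]
grip_width: 0.0726
grip_force: 0.0
```

Emit:
servo_tool(
  steps=[
    {"travel": [0,0,0],"rot": [0,0,0]},
    {"travel": [0,0,0],"rot": [0,0,0]},
    {"travel": [0,0,0],"rot": [0,0,0]},
    {"travel": [0,0,0],"rot": [0,0,0]},
    {"travel": [0,0,0],"rot": [0,0,0]},
  ],
  fingers=0,
  grip_force=60,
)

```text
clock: 11.65
tool_pos: [0.5589, -0.0127, 0.0811]
tool_rot: [179.8, -55.0, 100.2]
force: [-1.3, -5.3, 5.3]
grip_width: 0.0347
grip_force: 59.2
```

```bash
python3 - <<'E'
from h import *
A,e=np.radians(100),np.radians(35); z=np.array([np.cos(A)*np.cos(e),np.sin(A)*np.cos(e),-np.sin(e)]); g=np.array([.551,.031,.050])
goto(g-.054*z+[0,0,.08],[180,-55,100])
E
```

```text
t 11.65 pos [ 0.5589 -0.0127  0.0811] rot [179.8  -54.98 100.17] j [ 42.  61. -41. 110. -21.  43.  41.] F [-1.3 -5.3  5.3] w 0.0347
travel [ 0.0655 -0.     -0.0457] rot [0.0011 0.0003 0.0017]
```

Gripped at 35 mm width, as it should be. I lift, then carry it to 60 mm short of the ring at hook-entry height.

Emit:
servo_tool(
  steps=[
    {"travel": [0.008,0,-0.006],"rot": [0,0,0]},
    {"travel": [0.02,0,-0.014],"rot": [0,0,0]},
    {"travel": [0.034,0,-0.024],"rot": [0,0,0]},
    {"travel": [0.048,0,-0.034],"rot": [0,0,0]},
    {"travel": [0.059,0,-0.041],"rot": [0,0,0]},
    {"travel": [0.063,0,-0.044],"rot": [0,0,0]},
  ],
)

```text
clock: 12.4
tool_pos: [0.5589, -0.0119, 0.1589]
tool_rot: [179.6, -54.9, 100.3]
force: [-0.3, -0.7, -6.3]
grip_width: 0.0348
grip_force: 60.2
```

Emit:
servo_tool(
  steps=[
    {"travel": [0.004,0.002,0.006],"rot": [0,0,0]},
    {"travel": [0.014,0.007,0.02],"rot": [0,0,0]},
    {"travel": [0.028,0.013,0.04],"rot": [0,0,0]},
    {"travel": [0.044,0.021,0.063],"rot": [0,0,0]},
    {"travel": [0.06,0.029,0.086],"rot": [0,0,0]},
    {"travel": [0.076,0.036,0.109],"rot": [0,0,0]},
    {"travel": [0.088,0.042,0.126],"rot": [0,0,0]},
    {"travel": [0.0945,0.045,0.135],"rot": [0,0,0]},
  ],
)

```text
clock: 13.4
tool_pos: [0.5737, 0.1602, 0.1577]
tool_rot: [179.9, -55.1, 100.3]
force: [-0.5, 0.2, -5.8]
grip_width: 0.0345
grip_force: 60.1
```

Emit:
servo_tool(
  steps=[
    {"travel": [0,0,0],"rot": [0,0,0]},
    {"travel": [0,0,0],"rot": [0,0,0]},
    {"travel": [0,0,0],"rot": [0,0,0]},
  ],
)

```text
clock: 13.78
tool_pos: [0.5748, 0.1566, 0.1573]
tool_rot: [179.8, -54.9, 100.0]
force: [-0.0, 0.0, -5.3]
grip_width: 0.0343
grip_force: 60.1
```

```bash
python3 - <<'E'
from h import *
goto([.567+.0079,.2007-.0437,.077+.0811],[180,-55,100])
a=snap("scene");b=snap("top"); t=env.state()["tool_pos"]; W=t-[.0079,-.0437,.0811]; print("W",W)
print("hook top/centre/shoulder",proj(a,[W+[0,0,.154],W+[0,0,.136],W+[0,0,.1]]).round(1).tolist(),"loop",proj(a,[[.621,.227,.201]]).round(1))
cv2.imwrite("pics/c7.png",crop(a,330,170,80,60,800,600))
E
```

```text
t 13.775 pos [0.5748 0.1566 0.1573] rot [179.82 -54.92 100.04] j [ 31.  56. -48. 113. -30.  34.  33.] F [-0.   0.  -5.3] w 0.0343
travel [ 0.0009  0.0001 -0.0002] rot [0.0026 0.0013 0.0004]
W [0.5668001  0.20072292 0.07638506]
hook top/centre/shoulder [[355.3, 195.7], [354.4, 199.9], [352.8, 207.9]] loop [[373.1 211.6]]
```

View pics/c7.png

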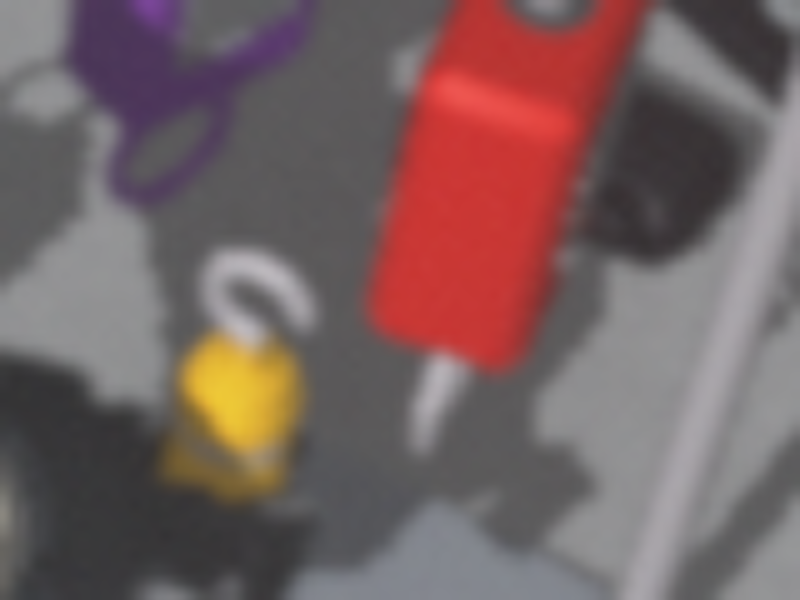

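The picture shows the hook clear and well above the bar height: bow left edge about (350,198), tip about (361,202), ring bottom about (372,214). It also shows the ring a few mm nearer than I modelled. I refine the ring position relative to the hook numerically.

```bash
python3 - <<'E'
from h import *
t0=cv2.imread("pics/top0.png"); b=snap("top"); h=cv2.cvtColor(t0,cv2.COLOR_BGR2HSV)
m=(((h[...,0]<8)|(h[...,0]>172))&(h[...,1]>130)&(h[...,2]>60)).astype(np.uint8); k=np.zeros_like(m);k[155:205,145:200]=1;m*=k
c=max(cv2.findContours(m,0,1)[0],key=cv2.contourArea); H=cv2.convexHull(c); P=cv2.approxPolyDP(H,1.2,True)[:,0]
for p in P: print(p,onz(b,p+0.,.3655)[:2].round(4),onz(b,p+0.,.2655)[:2].round(4))
a=snap("scene"); g=a["img"].astype(int)
print("ring rows"); 
for v in range(205,218): print(v,g[v,366:380].min(1).tolist())
print("hook rows")
for v in range(193,206): print(v,g[v,347:364].min(1).tolist())
E
```

```text
[176 162] [0.6539 0.205 ] [0.6766 0.2308]
[187 172] [0.6309 0.1803] [0.651  0.2033]
[193 181] [0.6105 0.1669] [0.6283 0.1884]
[184 189] [0.5931 0.1867] [0.6089 0.2105]
[167 199] [0.5717 0.2241] [0.585  0.2522]
[158 195] [0.581  0.2442] [0.5953 0.2745]
[149 183] [0.6081 0.2646] [0.6255 0.2973]
[149 180] [0.6148 0.2647] [0.633  0.2974]
ring rows
205 [90, 89, 90, 88, 86, 85, 96, 115, 120, 99, 78, 63, 55, 54]
206 [90, 90, 91, 90, 90, 94, 120, 155, 164, 141, 114, 84, 65, 63]
207 [90, 90, 88, 90, 90, 100, 136, 169, 171, 150, 126, 95, 81, 81]
208 [89, 89, 88, 89, 91, 108, 145, 172, 165, 141, 117, 94, 86, 87]
209 [88, 88, 89, 90, 95, 120, 156, 171, 154, 126, 103, 91, 89, 87]
210 [89, 88, 90, 89, 101, 134, 165, 163, 136, 109, 94, 90, 89, 89]
211 [89, 89, 89, 91, 102, 134, 158, 147, 117, 97, 90, 90, 90, 90]
212 [91, 88, 90, 92, 103, 131, 149, 131, 102, 91, 89, 90, 90, 89]
213 [90, 90, 90, 92, 103, 128, 139, 119, 97, 90, 90, 90, 90, 90]
214 [90, 90, 90, 90, 101, 121, 129, 108, 92, 89, 91, 91, 90, 91]
215 [88, 89, 89, 90, 94, 105, 108, 97, 90, 89, 90, 90, 90, 91]
216 [86, 87, 88, 90, 91, 93, 93,
[... 447 characters left out ...]
54, 144, 142, 153, 170, 182, 173, 142, 109, 92, 89, 89]
198 [93, 90, 103, 135, 154, 140, 115, 104, 114, 135, 162, 173, 160, 130, 102, 92, 88]
199 [96, 91, 101, 131, 152, 143, 118, 98, 95, 104, 127, 153, 163, 149, 119, 95, 89]
200 [99, 90, 96, 120, 147, 157, 141, 120, 101, 95, 103, 127, 152, 153, 127, 99, 89]
201 [99, 90, 92, 106, 136, 162, 169, 158, 134, 106, 96, 111, 137, 146, 127, 98, 89]
202 [99, 90, 90, 93, 111, 140, 169, 182, 164, 129, 98, 99, 115, 121, 111, 95, 90]
203 [95, 89, 88, 83, 81, 98, 129, 157, 158, 127, 90, 86, 94, 98, 96, 92, 90]
204 [97, 87, 81, 71, 61, 64, 84, 112, 119, 97, 72, 73, 84, 91, 89, 90, 87]
205 [97, 84, 71, 59, 54, 54, 61, 71, 77, 68, 57, 62, 76, 86, 88, 88, 88]
```

The ring's image-lowest point is on its camera side, so the two estimates agree to about 4 mm; the mean gap is about 60 mm. I advance 44 mm along the scale's x, keeping the height.

Emit:
servo_tool(
  steps=[
    {"travel": [0.0007,0.004,0.001],"rot": [0,0,0]},
    {"travel": [0.0018,0.01,0.0025],"rot": [0,0,0]},
    {"travel": [0.003,0.017,0.0043],"rot": [0,0,0]},
    {"travel": [0.0042,0.024,0.006],"rot": [0,0,0]},
    {"travel": [0.0053,0.03,0.0075],"rot": [0,0,0]},
    {"travel": [0.0063,0.036,0.009],"rot": [0,0,0]},
    {"travel": [0.007,0.04,0.01],"rot": [0,0,0]},
    {"travel": [0.0074,0.042,0.0105],"rot": [0,0,0]},
  ],
)

```text
clock: 14.98
tool_pos: [0.6137, 0.1781, 0.1578]
tool_rot: [179.8, -55.0, 100.2]
force: [0.6, -0.7, -5.5]
grip_width: 0.0347
grip_force: 60.2
```

Emit:
servo_tool(
  steps=[
    {"travel": [0,0,0],"rot": [0,0,0]},
    {"travel": [0,0,0],"rot": [0,0,0]},
  ],
)

```text
clock: 15.22
tool_pos: [0.6133, 0.1779, 0.1577]
tool_rot: [179.8, -55.0, 100.2]
force: [-0.2, 0.7, -5.6]
grip_width: 0.0345
grip_force: 60.2
```

```bash
python3 - <<'E'
from h import *
goto([.621,.230-.004,.16],[180,-55,100])
a=snap("scene"); W=env.state()["tool_pos"]-[.0079+.0006,-.0437-.0035,.0811]; print("W",W)
x=np.array([.899,.438,0])
print("hook c,tip",proj(a,[W+[0,0,.136],W+[0,0,.138]+.014*x]).round(1).tolist())
for yaw in(26,30):
  c,s=np.cos(np.radians(yaw)),np.sin(np.radians(yaw)); ang=np.radians(np.arange(-60,61,20))
  print(yaw,proj(a,[np.array([.621,.230,.2255])+.0245*(np.sin(q)*np.array([-s,c,0])-[0,0,np.cos(q)]) for q in ang]).round(1).tolist())
cv2.imwrite("pics/c8.png",crop(a,340,180,60,45,800,600))
E
```

```text
t 15.225 pos [0.6133 0.1779 0.1577] rot [179.83 -54.98 100.17] j [ 27.  57. -47. 108. -30.  36.  31.] F [-0.2  0.7 -5.6] w 0.0345
travel [0.0283 0.016  0.0364] rot [0.0007 0.0003 0.0017]
W [0.60483797 0.22499934 0.07664843]
hook c,tip [[369.6, 205.4], [374.3, 207.1]]
26 [[371.3, 213.5], [371.8, 213.6], [372.7, 212.8], [373.9, 211.2], [375.4, 208.9], [376.8, 206.3], [378.0, 203.5]]
30 [[371.8, 213.7], [372.1, 213.8], [372.9, 212.9], [373.9, 211.2], [375.2, 208.8], [376.4, 206.1], [377.5, 203.3]]
```

View pics/c8.png

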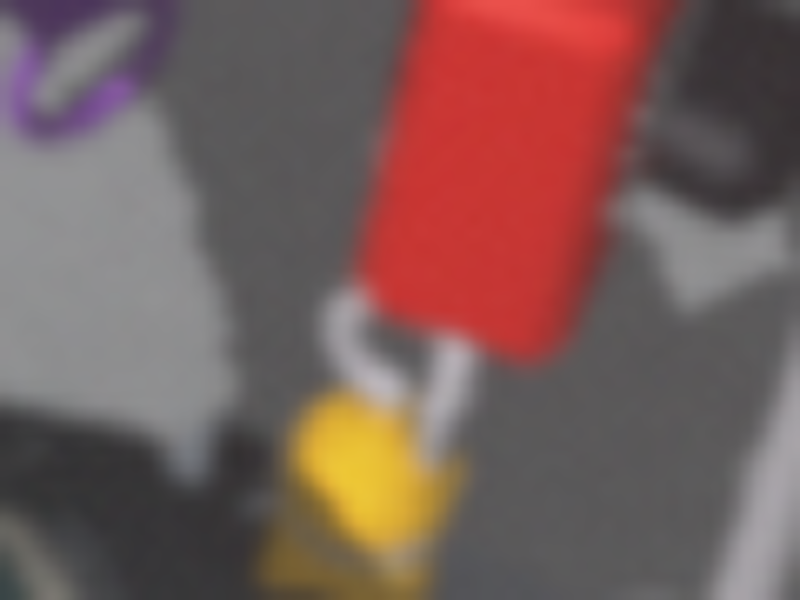

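The picture shows the bow at about (367,205) entering beside the ring, with the tip reaching the ring's near side at about (373,206). The ring bottom at about (372,214) agrees with a loop at (0.621, 0.230). The bar is about 17 mm ahead of the hook's axis, so I move in and down gently.

Emit:
servo_tool(
  steps=[
    {"travel": [0.0004,0.002,0.0005],"rot": [0,0,0]},
    {"travel": [0.0007,0.0038,0.001],"rot": [0,0,0]},
    {"travel": [0.001,0.0058,0.0014],"rot": [0,0,0]},
    {"travel": [0.0013,0.0077,0.0019],"rot": [0,0,0]},
    {"travel": [0.0004,0.009,0.003],"rot": [0,0,0]},
    {"travel": [-0.0007,0.0105,0.0043],"rot": [0,0,0]},
    {"travel": [-0.0018,0.0122,0.0057],"rot": [0,0,0]},
    {"travel": [-0.0029,0.0139,0.0072],"rot": [0,0,0]},
  ],
)

```text
clock: 16.27
tool_pos: [0.6267, 0.1846, 0.1512]
tool_rot: [179.8, -55.0, 100.2]
force: [0.1, -0.7, -6.7]
grip_width: 0.0343
grip_force: 60.2
```

Emit:
servo_tool(
  steps=[
    {"travel": [-0.0008,0.001,0.001],"rot": [0,0,0]},
    {"travel": [-0.0017,0.002,0.002],"rot": [0,0,0]},
    {"travel": [-0.0027,0.0021,0.0027],"rot": [0,0,0]},
    {"travel": [-0.0037,0.0021,0.0034],"rot": [0,0,0]},
  ],
)

```text
clock: 16.77
tool_pos: [0.6285, 0.1855, 0.1463]
tool_rot: [179.8, -55.0, 100.2]
force: [-0.4, -1.5, -5.6]
grip_width: 0.0343
grip_force: 60.2
```

```bash
python3 - <<'E'
from h import *
goto([.621,.230-.004,.16],[180,-55,100])
W=env.state()["tool_pos"]-[.0079+.0006,-.0437-.0035,.0811]; print("W",W, "bar h",.201-W[2])
a=snap("scene"); g=a["img"].astype(int)
for v in range(204,220): print(v,g[v,362:384].min(1).tolist())
h=cv2.cvtColor(a["img"],cv2.COLOR_RGB2HSV)
for n,m in(("red",((h[...,0]<8)|(h[...,0]>172))&(h[...,1]>150)),("yel",(h[...,0]>18)&(h[...,0]<32)&(h[...,1]>150))):
    m=m.copy();m[:150]=0;m[250:]=0;m[:,:340]=0;m[:,:][:,410:]=0;v,u=np.nonzero(m);print(n,u.mean(),v.mean(),v.max(),len(u))
E
```

```text
t 16.775 pos [0.6285 0.1855 0.1463] rot [179.79 -54.98 100.19] j [ 26.  58. -46. 105. -29.  36.  30.] F [-0.4 -1.5 -5.6] w 0.0343
travel [ 0.0348 -0.0003  0.0258] rot [0.001  0.0003 0.0019]
W [0.61995484 0.23274955 0.06517079] bar h 0.13582921362265507
204 [88, 87, 85, 87, 87, 85, 82, 78, 75, 69, 68, 73, 73, 61, 52, 52, 51, 51, 49, 51, 62, 76]
205 [86, 87, 87, 87, 87, 87, 87, 88, 88, 94, 105, 121, 122, 91, 66, 56, 53, 51, 53, 59, 72, 82]
206 [87, 87, 88, 85, 87, 88, 90, 96, 110, 127, 146, 163, 160, 124, 87, 72, 63, 59, 62, 72, 81, 87]
207 [86, 86, 86, 88, 87, 88, 93, 112, 139, 156, 166, 174, 163, 127, 99, 93, 92, 84, 79, 81, 86, 88]
208 [86, 86, 85, 85, 88, 89, 98, 128, 155, 165, 171, 173, 153, 120, 111, 127, 130, 108, 90, 87, 87, 87]
209 [87, 87, 85, 87, 86, 89, 102, 132, 157, 163, 168, 167, 144, 117, 126, 157, 162, 134, 103, 89, 87, 87]
210 [87, 86, 85, 86, 86, 87, 101, 135, 161, 164, 167, 157, 129, 108, 117, 147, 165, 151, 123, 96, 88, 88]
211 [88, 86, 86, 86, 86, 88, 101, 138, 166, 164, 159, 140, 110, 95, 98, 123, 151, 159, 138, 102, 89, 88]
212 [88, 87, 87, 86, 86, 87, 95, 119, 145, 157, 153, 128, 100, 91, 90, 106, 136, 154, 140, 105, 89, 88]
213 [87, 87, 87, 88, 88, 86, 89, 97, 115, 142, 147, 129, 115, 102, 91, 98, 123, 144, 134, 102, 90, 88]
214 [85, 86, 87, 87, 88, 87, 83, 83, 93, 124, 141, 144, 146, 121, 91, 89, 103, 117, 111, 95, 88, 87]
215 [83, 83, 85, 85, 86, 81, 73, 67, 71, 92, 108, 122, 128, 105, 77, 79, 88, 94, 92, 89, 88, 88]
216 [83, 84, 83, 86, 82, 73, 61, 54, 57, 61, 70, 81, 87, 72, 60, 67, 78, 86, 88, 88, 88, 88]
217 [82, 83, 85, 87, 79, 64, 54, 53, 52, 51, 56, 57, 57, 53, 51, 59, 71, 85, 88, 87, 89, 86]
218 [85, 83, 84, 84, 75, 60, 52, 50, 53, 53, 54, 51, 53, 52, 51, 53, 65, 81, 89, 89, 88, 87]
219 [81, 81, 82, 82, 69, 56, 52, 53, 53, 53, 53, 52, 53, 53, 49, 54, 62, 78, 88, 89, 87, 89]
red 379.195987654321 185.11574074074073 206 648
yel 372.13829787234044 220.0212765957447 225 94
```

The image rows show the tip (about (379,211)) to the right of the ring's rod (about (372,211)) and the bow to its left, so the hook is threaded. Now I lower slowly.

Emit:
servo_tool(
  steps=[
    {"travel": [-0.0008,0,0.0006],"rot": [0,0,0]},
    {"travel": [-0.0016,0,0.0011],"rot": [0,0,0]},
    {"travel": [-0.0025,0,0.0017],"rot": [0,0,0]},
    {"travel": [-0.0033,0,0.0023],"rot": [0,0,0]},
    {"travel": [-0.0041,0,0.0029],"rot": [0,0,0]},
    {"travel": [-0.0041,0,0.0029],"rot": [0,0,0]},
  ],
)

```text
clock: 17.58
tool_pos: [0.6285, 0.1856, 0.1413]
tool_rot: [179.8, -55.0, 100.2]
force: [0.7, -0.0, -5.8]
grip_width: 0.0346
grip_force: 60.2
```

Emit:
servo_tool(
  steps=[
    {"travel": [-0.0004,0,0.0003],"rot": [0,0,0]},
    {"travel": [-0.0008,0,0.0006],"rot": [0,0,0]},
    {"travel": [-0.0012,0,0.0009],"rot": [0,0,0]},
    {"travel": [-0.0012,0,0.0009],"rot": [0,0,0]},
  ],
)

```text
clock: 18.08
tool_pos: [0.6286, 0.1861, 0.1405]
tool_rot: [179.7, -55.0, 100.2]
force: [1.0, 0.0, -2.8]
grip_width: 0.0346
grip_force: 60.2
```

Load is beginning to transfer, at the expected height. I continue in 0.5 mm steps.

Emit:
servo_tool(
  steps=[
    {"travel": [-0.0003,0,0.0002],"rot": [0,0,0]},
    {"travel": [-0.0005,0,0.0004],"rot": [0,0,0]},
    {"travel": [-0.0005,0,0.0004],"rot": [0,0,0]},
  ],
)

```text
clock: 18.45
tool_pos: [0.6286, 0.1863, 0.1402]
tool_rot: [179.7, -55.1, 100.3]
force: [0.8, -0.3, 0.8]
grip_width: 0.0345
grip_force: 60.3
```

Emit:
servo_tool(
  steps=[
    {"travel": [0,0,0],"rot": [0,0,0]},
    {"travel": [0,0,0],"rot": [0,0,0]},
    {"travel": [0,0,0],"rot": [0,0,0]},
    {"travel": [0,0,0],"rot": [0,0,0]},
    {"travel": [0,0,0],"rot": [0,0,0]},
    {"travel": [0,0,0],"rot": [0,0,0]},
  ],
  fingers=0.52,
)

```text
clock: 19.2
tool_pos: [0.6285, 0.1857, 0.1392]
tool_rot: [179.8, -55.0, 100.2]
force: [-0.5, 0.0, -0.2]
grip_width: 0.0444
grip_force: 0.0
```

Emit:
servo_tool(
  steps=[
    {"travel": [0,0,0],"rot": [0,0,0]},
    {"travel": [0,0,0],"rot": [0,0,0]},
    {"travel": [0,0,0],"rot": [0,0,0]},
    {"travel": [0,0,0],"rot": [0,0,0]},
  ],
  fingers=0.95,
)

```text
clock: 19.7
tool_pos: [0.6285, 0.1857, 0.1392]
tool_rot: [179.8, -55.0, 100.2]
force: [-0.3, 0.3, -0.2]
grip_width: 0.0812
grip_force: 0.0
```

Emit:
servo_tool(
  steps=[
    {"travel": [0,0,-0.005],"rot": [0,0,0]},
    {"travel": [0,0,-0.015],"rot": [0,0,0]},
    {"travel": [0,0,-0.03],"rot": [0,0,0]},
    {"travel": [0,0,-0.05],"rot": [0,0,0]},
    {"travel": [0,0,-0.075],"rot": [0,0,0]},
    {"travel": [0,0,-0.1],"rot": [0,0,0]},
    {"travel": [0,0,-0.12],"rot": [0,0,0]},
    {"travel": [0,0,-0.13],"rot": [0,0,0]},
  ],
)

```text
clock: 20.7
tool_pos: [0.6478, 0.0785, 0.2149]
tool_rot: [179.6, -54.9, 100.2]
force: [0.2, 0.8, -0.1]
grip_width: 0.0812
grip_force: 0.0
```

```bash
cat > chk.py <<'E'
from h import *
for i in range(4):
    a=snap("scene");h=cv2.cvtColor(a["img"],cv2.COLOR_RGB2HSV);o=[]
    for m in(((h[...,0]<8)|(h[...,0]>172))&(h[...,1]>150),(h[...,0]>18)&(h[...,0]<32)&(h[...,1]>150)):
        m=m.copy();m[:150]=0;m[260:]=0;m[:,:330]=0;m[:,410:]=0;v,u=np.nonzero(m);o+=[u.mean().round(2),v.mean().round(2),len(u)]
    print(env.state()["clock"],o)
L=np.array([.621,.230,.201]); print(proj(a,[L-[0,0,.0425],L-[0,0,.1425]]).round(1).tolist())
v,u=np.nonzero(m); q=cv2.minAreaRect(np.c_[u,v].astype(np.float32)); print(q)
goto([.6,.1,.2],[180,-55,100])
E
python3 chk.py
```

```text
20.75 [np.float64(379.22), np.float64(185.15), 647, np.float64(370.1), np.float64(224.75), 134]
20.8 [np.float64(379.26), np.float64(185.13), 648, np.float64(370.21), np.float64(224.61), 133]
20.85 [np.float64(379.25), np.float64(185.2), 648, np.float64(370.21), np.float64(224.66), 134]
20.9 [np.float64(379.24), np.float64(185.21), 646, np.float64(369.93), np.float64(225.2), 139]
[[371.5, 220.4], [366.2, 240.0]]
((369.88922119140625, 228.03517150878906), (10.813405990600586, 23.498361587524414), 8.972626686096191)
t 20.9 pos [0.6465 0.081  0.2139] rot [179.8  -54.99 100.21] j [ 33.  52. -45. 101. -27.  50.  29.] F [-0.3 -0.7 -0.5] w 0.0812
travel [ 0.0041 -0.0425  0.0299] rot [0.0006 0.0001 0.0021]
```

The weight hangs and the scale is unmoved. I back off further and let it settle.

Emit:
servo_tool(
  steps=[
    {"travel": [0,0,-0.02],"rot": [0,0,0]},
    {"travel": [0,0,-0.05],"rot": [0,0,0]},
    {"travel": [0,0,-0.07],"rot": [0,0,0]},
    {"travel": [0,0,-0.08],"rot": [0,0,0]},
    {"travel": [0,0,-0.08],"rot": [0,0,0]},
    {"travel": [0,0,-0.08],"rot": [0,0,0]},
    {"travel": [0,0,-0.08],"rot": [0,0,0]},
    {"travel": [0,0,-0.08],"rot": [0,0,0]},
  ],
)

```text
clock: 21.9
tool_pos: [0.6578, 0.0169, 0.2595]
tool_rot: [179.8, -55.0, 100.2]
force: [0.1, -0.7, 0.3]
grip_width: 0.0812
grip_force: 0.0
```

Emit:
servo_tool(
  steps=[
    {"travel": [0,0,0],"rot": [0,0,0]},
    {"travel": [0,0,0],"rot": [0,0,0]},
    {"travel": [0,0,0],"rot": [0,0,0]},
    {"travel": [0,0,0],"rot": [0,0,0]},
    {"travel": [0,0,0],"rot": [0,0,0]},
    {"travel": [0,0,0],"rot": [0,0,0]},
    {"travel": [0,0,0],"rot": [0,0,0]},
    {"travel": [0,0,0],"rot": [0,0,0]},
  ],
)

```text
clock: 22.9
tool_pos: [0.6582, 0.0163, 0.2597]
tool_rot: [179.8, -55.0, 100.2]
force: [0.6, 0.3, -0.3]
grip_width: 0.081
grip_force: 0.0
```

Emit:
servo_tool(
  steps=[
    {"travel": [0,0,0],"rot": [0,0,0]},
    {"travel": [0,0,0],"rot": [0,0,0]},
    {"travel": [0,0,0],"rot": [0,0,0]},
    {"travel": [0,0,0],"rot": [0,0,0]},
    {"travel": [0,0,0],"rot": [0,0,0]},
    {"travel": [0,0,0],"rot": [0,0,0]},
    {"travel": [0,0,0],"rot": [0,0,0]},
    {"travel": [0,0,0],"rot": [0,0,0]},
  ],
)

```text
clock: 23.9
tool_pos: [0.6581, 0.0163, 0.2597]
tool_rot: [179.8, -55.0, 100.2]
force: [-0.1, 0.8, 0.1]
grip_width: 0.081
grip_force: 0.0
```

```bash
python3 chk.py
```

```text
23.95 [np.float64(379.24), np.float64(185.15), 644, np.float64(369.64), np.float64(225.63), 151]
24.0 [np.float64(379.24), np.float64(185.11), 643, np.float64(369.59), np.float64(225.64), 152]
24.05 [np.float64(379.27), np.float64(185.09), 643, np.float64(369.67), np.float64(225.76), 153]
24.1 [np.float64(379.28), np.float64(185.1), 644, np.float64(369.62), np.float64(225.57), 151]
[[371.5, 220.4], [366.2, 240.0]]
((369.435302734375, 228.04116821289062), (11.063454627990723, 23.320026397705078), 12.528807640075684)
t 24.1 pos [0.6581 0.0163 0.2597] rot [179.78 -54.98 100.2 ] j [ 37.  50. -44.  97. -26.  59.  28.] F [ 0.3 -0.1  0.1] w 0.0812
travel [ 0.0043 -0.0428  0.11  ] rot [0.0011 0.0003 0.002 ]
```

```bash
python3 -c "
from plant import env
print(env.job_done())"
```

```text
the job is handed in; nothing more can be done
None
```

I hung the yellow weight in the ring under the red scale and handed the job in at about 24 s. Weight and scale were at rest in the last camera check, and the gripper was clear; no verdict was returned.

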